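Back off the marver slide's locking ring and push the slide home

ROBOT

A 6-joint arm with a two-finger parallel gripper is mounted at the origin on the work surface. World frame = base frame: x ahead of the robot, y to its left, z up, the work surface at z = 0. Lengths are in mm, angles in rad, forces in N, time in s.
With the tool pointing down it reaches from about 300 to 775 mm from the base axis. Payload 14.6 kg.
Tool frame: the origin (TCP) lies midway between the tips of the shut fingers; the grasp point (between the pads) lies 19 mm behind it (manip.hold_point_z is the distance from the TCP to the grasp point, in mm); z points along the fingers, y is the direction in which the jaws open and shut (so a half turn about z gives the same grasp; the last joint's range is limited). The gripper opens to 94 mm and grips with 3 to 60 N. Pads are 16 mm wide; open, the fingers measure 119 mm over their backs; the gripper's body (75 mm by 177 mm) begins 78 mm behind the grasp point.
Start: joints at [-1.219, 0.3, 1.521, -0, 1.321, -0.067], TCP at [223.658, -502.46, 205.446] pointing down, gripper open.
Joint ranges: [-3.03, 3.03], [-0.79, 2.21], [0.23, 2.52], [-1.04, 4.18], [0, 3.07], [-2.55, 2.55]. Speed limits (rad/s): [2.22, 2.22, 2.57, 3.14, 3.14, 3.14].

INTERFACE

Orientations are given as [roll, pitch, yaw] about the fixed x, y, z axes, in that order (R = Rz(yaw) Ry(pitch) Rx(roll)).
In Python, from cell import manip gives the robot as it stands.
- The arm moves only by the shell command python3 -m crank 'ROWS' [OPENING] [FORCE]. ROWS is JSON, a list of rows, each an object with "offset": the shift along the world's x, y, z in m, a list of three; "spin": the turn about the world's z in degrees. In form: [{"offset": [dx, dy, dz], "spin": spin}, ...]. A call has exactly 8 rows; each row is the pose to reach, as a shift and turn from the pose measured when the call began; what a row does not reach only later rows make up. A row lasts 1/12 s, in which the tool goes at most 41.7 mm and 7.16 degrees, less where a joint would pass 70% of its speed; a pose out of reach is approached as far as the arm can. A call with a gripper value outside its range is refused whole. OPENING is the opening, from 0 (shut) to 1 (fully open), set as the call begins (- or left out, the last holds). The fingers move at their own pace and stop on an object; FORCE is the grip in N (left out, the last holds). Time passes only in rows, so rows that repeat a pose let the fingers close, or fill a call up. It gives the time, the measured TCP pose, the force and the opening at its end, in the units of the state.
- manip.read_state(): the state, without advancing time (a new reading comes with each control period).
- manip.camera(name): name is "scene" or "top"; returns a dict with "pixels" (400x640x3 uint8, red, green, blue), "fx", "fy", "cx", "cy" (pixels), "k1" (the pictures are not rectified: a ray, as slopes to the right and down, at radius r is drawn at 1 + k1 r^2 times it, then the intrinsics apply), "extrinsics" (4x4, takes a point from world to camera coordinates). Camera axes: x right, y down, z forward; pixel columns grow to the right and rows downward; lengths in mm; the calibration is good to about 2 mm. A picture is of the moment at which its call begins. There is no depth.
- manip.sign_off(): hands the job in, once; it reports no verdict.
Trained networks look in a picture, given as the dict that the camera call returned (one of the last four; its "shot" number tells which), for a name from the list of things; names that differ only in an ending like _2 or _b are one class to them, and where a whole thing is asked for, a point or a joint stands for the part that bears it (a point fixed in the world has none). Each returns a list of dicts, best first, with "conf" (0 to 1); they miss things now and then, are a little off and sometimes report something else, mostly with a low value. They report only what shows in the picture. A call takes as long as a camera call.
- manip.search_frame(picture, name): "location" ([x, y, z] in mm, in world coordinates, good to about 4 mm: the middle of the surface that is visible of it).
- manip.masks_of(picture, name): "mask" (400x640 bool, what is visible of it).
The state is a dict: "clock": time; "joints": joint angles; "qd": joint speeds; "effort": joint torques, N m; "eef_pos": TCP position; "eef_rot": TCP orientation; "wrist_force": force on the tool from outside, world axes, zero at the start; "moment": the same for the moment, N m; "finger_gap": finger opening in mm.
Only numpy, scipy, OpenCV 4.12 (cv2) and the standard library are available. Lean on these libraries where they do the work, as an engineer would, in place of code of your own. Each camera call takes 0.05 s, during which the arm holds its last target. There are 200 camera calls.

TASK

With a fingertip, roll the knurled locking ring of the slide rail anticlockwise (seen from above) two full turns, to within a quarter of a turn, to loosen it. Only then push the graphite-topped carriage with the fingers along its rail, away from the ring, fully home against the end stop. Nothing needs gripping or lifting; leave the ring at its two turns and leave the jars, brass shaper, paddle, tweezers and timer where they are.

Things in the scene. Friction and masses are not known exactly. Their poses are not given: they have to be found in the camera images.
- rail_base: fixed dark steel base plate of the slide, 110 (x) by 360 (y) by 12 mm; origin at the centre of its underside, on the table. Its +y axis points from the ring to the end stop, the way the carriage slides. The ring's axis is vertical, at y = -125 mm in this frame; the end stop is a steel bar 34 mm tall across the +y end of the plate, its near face at y = +167 mm.
- lock_ring (a joint): turn of the knurled aluminium locking ring, rad: 0 = tight (always so at the start), grows anticlockwise seen from above; two full turns read 12.57, it can turn on to 31.4. It does not rise noticeably and stays where it is left. Turning takes 0.08 N m (2 N at the rim) plus 0.02 N m per rad/s.
- ring_center (a point): centre of the ring, on its axis, half-way up the rim; turns with it. Rim: 22 to 46 mm above the table, 95 mm across its 30 upright ribs, 2.5 mm proud of a 90 mm drum, 10 mm apart. Flat top; low hub to 50 mm above the table. An 11 mm black dot on the top, 33 mm from the axis, points to the carriage (+y of rail_base) when tight and after each full turn.
- carriage (a joint): travel of the carriage along the rail, m: grows away from the ring; 0.070 = against the end stop. It starts between 0 and 0.015. It stays where it is left; pushing it takes about 4 N plus 0.5 N per 0.1 m/s.
- push_face (a point): centre of the carriage's flat vertical end face that looks at the ring, 28 mm above the table. The carriage is an aluminium block 92 by 92 mm, 14 to 42 mm above the table, with a black graphite pad on top to 52 mm; the face is 92 mm wide, 28 mm tall, and is pushed towards +y of rail_base. Gap from this face to the ring's rim: 82 mm or more.
- jar_a: bystander: small open glass jar, 52 mm wide, 45 mm tall, beside the ring on the far side; origin at the centre of its underside
- jar_b: bystander: the same kind of jar, beside the carriage on the far side; origin at the centre of its underside
- shaper: bystander: brass spool-shaped shaper standing on its foot, 36 mm wide, 44 mm tall, on the robot's side of the rail; origin at the centre of its underside
- paddle: bystander: small graphite paddle lying down, 173 mm long with a wooden handle, 22 mm tall, to the left; origin under the middle of its length
- tweezers: bystander: steel tweezers lying down, 130 mm long, 8 mm tall, to the right; origin under the middle
- timer: bystander: round white dial timer, 68 mm wide, 44 mm tall, to the far left; origin at the centre of its underside

How it is judged:
By the outcome, as a careful person would: the job done as asked, in the order asked, and still so for the second after the job is handed in, with the robot touching nothing.
It also fails if it takes over 72 s, if anything falls off the work surface, if the arm or the gripper's body presses on something with over 40 N, if the wrist force passes 120 N, or if a joint passes its speed limit or range.

## Working session

There is one attempt and no reset: what is moved stays moved. The work goes in short steps, Python scripts to look and compute and a shell command to move; the robot and the scene stay as the last step left them, time stands still between calls to the robot, and variables do not carry over. Pictures are saved under pics/ and viewed, about 8 in all and at most 12, crops included, and the job is handed in when it is done.

```bash
mkdir -p pics
cat > h.py <<'E'
import numpy as np,cv2
from cell import manip
def save(p,n): cv2.imwrite('pics/'+n,p["pixels"][:,:,::-1])
def ray(p,u,v):
    K=np.array([[p["fx"],0,p["cx"]],[0,p["fy"],p["cy"]],[0,0,1.]])
    s=cv2.undistortPoints(np.array([[[u,v]]],float),K,np.array([p["k1"],0,0,0.]))[0,0]
    E=np.array(p["extrinsics"]);R=E[:3,:3];c=-R.T@E[:3,3]
    return c,R.T@np.array([s[0],s[1],1])
def at_z(p,u,v,z):
    c,d=ray(p,u,v);return c+d*(z-c[2])/d[2]
def proj(p,X):
    E=np.array(p["extrinsics"]);q=E[:3,:3]@np.array(X,float)+E[:3,3];x,y=q[:2]/q[2];f=1+p["k1"]*(x*x+y*y)
    return p["fx"]*x*f+p["cx"],p["fy"]*y*f+p["cy"]
E
python3 - <<'E'
from h import *
for c in("top","scene"):
    p=manip.camera(c);save(p,c+"0.png")
    for n in ["rail_base","lock_ring","ring_center","carriage","push_face","jar_a","shaper","paddle","tweezers","timer"]:
        print(c,n,[(np.round(d["location"]),round(d["conf"],2)) for d in manip.search_frame(p,n)][:3])
print(manip.read_state())
E
```

```text
top rail_base [(array([584.,  -0.,  20.]), 0.72)]
top lock_ring [(array([604.,  52.,  56.]), 0.26)]
top ring_center []
top carriage [(array([599.,  54.,  53.]), 0.61)]
top push_face [(array([600.,  53.,  58.]), 0.7)]
top jar_a [(array([695., -44.,  20.]), 0.78), (array([ 672., -178.,   22.]), 0.74)]
top shaper [(array([ 556., -129.,   48.]), 0.61), (array([495., 108.,  19.]), 0.6)]
top paddle [(array([542., 392.,  17.]), 0.94)]
top tweezers [(array([ 508., -359.,    3.]), 0.74), (array([599.,  52.,  55.]), 0.65)]
top timer [(array([ 674., -178.,   25.]), 0.66)]
scene rail_base [(array([593., -18.,  18.]), 0.72)]
scene lock_ring [(array([ 556., -136.,   46.]), 0.79)]
scene ring_center [(array([ 557., -134.,   49.]), 0.72)]
scene carriage [(array([611.,  37.,  51.]), 0.87), (array([ 522., -365.,    6.]), 0.28)]
scene push_face [(array([611.,  37.,  50.]), 0.82)]
scene jar_a [(array([687., -43.,  33.]), 0.94), (array([ 665., -170.,   32.]), 0.58)]
scene shaper [(array([507., 102.,  14.]), 0.47)]
scene paddle [(array([540., 380.,  14.]), 0.96)]
scene tweezers [(array([539., 377.,  16.]), 0.73), (array([ 520., -370.,    9.]), 0.66), (array([505.,  97.,  16.]), 0.31)]
scene timer [(array([741., 314.,  27.]), 0.87)]
{'clock': 1.1, 'joints': array([-1.21858193e+00,  2.99921456e-01,  1.52100026e+00, -3.27591115e-05,
        1.32068181e+00, -6.66061545e-02]), 'qd': array([ 6.76675256e-04,  1.22790586e-03, -8.16307298e-04,  5.88159935e-05,
       -3.91647090e-04, -1.20708566e-03]), 'effort': array([ 1.70143740e-03, -5.31664968e+01, -3.52914476e+01,  7.09477323e-02,
        2.13201530e-02,  1.11264163e-05]), 'eef_pos': array([ 223.66009818, -502.46360849,  205.4336984 ]), 'eef_rot': array([-3.14157970e+00,  3.09461861e-05,  4.18828655e-01]), 'wrist_force': array([ 0.02974029, -0.80770129, -0.70196348]), 'moment': array([0.0542509 , 0.04919303, 0.04269704]), 'finger_gap': 93.85449633674406}
```

View pics/top0.png

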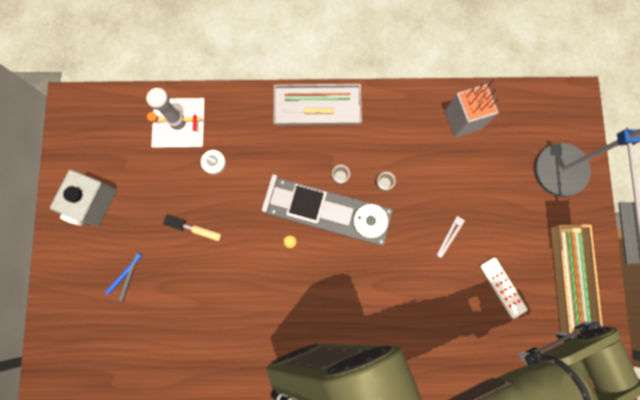

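View pics/scene0.png

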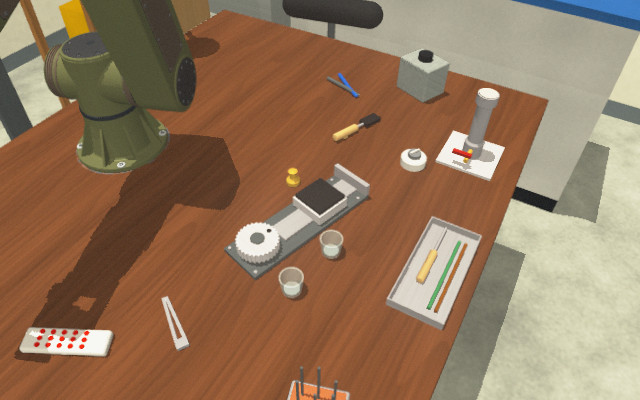

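Top view: ring at about (371,221), black carriage pad at (306,203), end stop at (269,194), jars at (341,173) and (386,181), brass shaper at (290,242). Scene view: ring at (258,242) with its dot at (269,230), pad at (320,197).

Run:
```python
from h import *
for c in("top","scene"):
    p=manip.camera(c);g=cv2.cvtColor(p["pixels"],cv2.COLOR_RGB2GRAY)
    # black pad centroid
    x0,y0,x1,y1=(285,180,328,225) if c=="top" else (290,172,350,222)
    m=(g[y0:y1,x0:x1]<55).astype(np.uint8)
    n,l,s,ce=cv2.connectedComponentsWithStats(m);i=1+np.argmax(s[1:,4]);u,v=ce[i]+[x0,y0]
    print(c,"pad",s[i],u,v,at_z(p,u,v,52))
    # white ring blob
    x0,y0,x1,y1=(350,198,395,245) if c=="top" else (228,215,292,275)
    for n in["lock_ring","rail_base"]:
        for d in manip.masks_of(p,n)[:1]:
            mm=d["mask"];ys,xs=np.nonzero(mm);print(n,round(d["conf"],2),mm.sum(),xs.mean(),ys.mean(),xs.min(),xs.max(),ys.min(),ys.max(),at_z(p,xs.mean(),ys.mean(),40))
    crop=p["pixels"][y0-40:y1+25,x0-115:x1+25] if c=="top" else p["pixels"][150:285,215:380]
    cv2.imwrite(f"pics/{c}c.png",cv2.resize(crop[:,:,::-1],None,fx=4,fy=4,interpolation=cv2.INTER_CUBIC))
    print(c,"crop origin",(x0-115,y0-40) if c=="top" else (215,150),crop.shape)
```

```text
Traceback (most recent call last):
ValueError: attempt to get argmax of an empty sequence
```

```bash
cat > meas.py <<'E'
from h import *
import sys
for c in("top","scene"):
    p=manip.camera(c);g=cv2.cvtColor(p["pixels"],cv2.COLOR_RGB2GRAY)
    x0,y0,x1,y1=(283,180,330,225) if c=="top" else (290,172,352,222)
    r=g[y0:y1,x0:x1];m=(r<int(r.min())+30).astype(np.uint8)
    n,l,s,ce=cv2.connectedComponentsWithStats(m);i=1+np.argmax(s[1:,4]);u,v=ce[i]+[x0,y0]
    print(c,"pad",s[i],u,v,at_z(p,u,v,52).round(1),r.min())
    for n in["lock_ring","rail_base"]:
        for d in manip.masks_of(p,n)[:1]:
            ys,xs=np.nonzero(d["mask"]);print(n,round(d["conf"],2),len(xs),xs.mean(),ys.mean(),xs.min(),xs.max(),ys.min(),ys.max(),at_z(p,xs.mean(),ys.mean(),40).round(1))
    a,b=(250,165) if c=="top" else (220,150)
    crop=p["pixels"][b:b+130,a:a+160]
    cv2.imwrite(f"pics/{sys.argv[1]}{c}.png",cv2.resize(crop[:,:,::-1],None,fx=4,fy=4,interpolation=cv2.INTER_CUBIC))
E
python3 meas.py a
```

```text
top pad [  7   7  32  32 687] 305.8457059679767 202.48471615720524 [600.2  55.8  52. ] 54
lock_ring 0.89 851 370.01292596944774 220.57226792009402 353 386 205 237 [ 548.3 -125.1   40. ]
rail_base 0.88 4680 326.16431623931624 210.2104700854701 262 389 175 245 [579.4  -1.5  40. ]
scene pad [  6   6  48  36 946] 319.3625792811839 195.46934460887948 [604.2  51.2  52. ] 52
lock_ring 0.74 1488 257.5248655913978 242.23857526881721 235 280 223 262 [ 553.2 -130.1   40. ]
rail_base 0.95 6415 297.0102883865939 222.18862042088855 225 368 164 279 [596.8 -37.5  40. ]
```

View pics/atop.png

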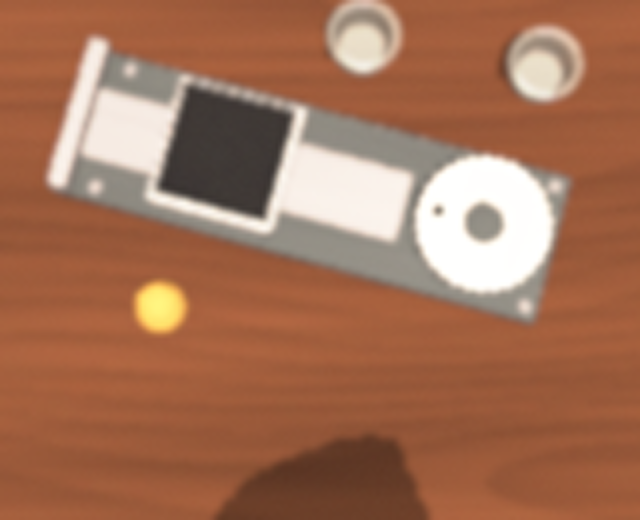

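View pics/ascene.png

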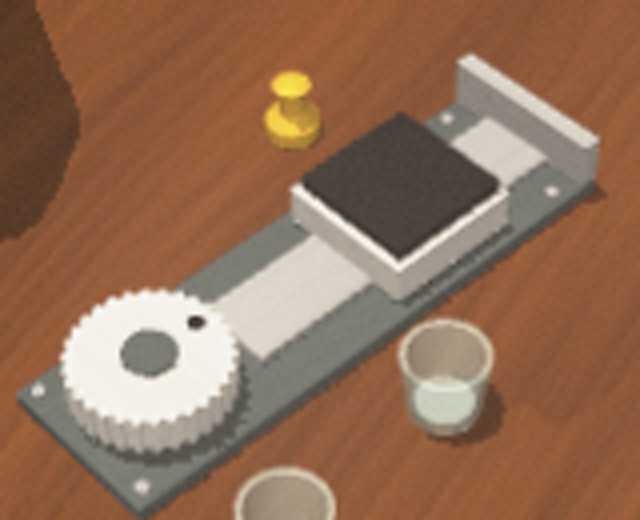

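Run:
```python
from h import *
P={}
for c,o,hub,dot,ends in(("top",(250,165),(484,223),(438,210),None),("scene",(220,150),(149,353),(196,322),None)):
    p=manip.camera(c);f=lambda q:(o[0]+(q[0]+.5)/4-.5,o[1]+(q[1]+.5)/4-.5)
    z=46 if c=="top" else 50
    print(c,"hub",at_z(p,*f(hub),z).round(1),"dot",at_z(p,*f(dot),46).round(1))
    if c=="top":
        for q in((95,38),(52,186),(571,178),(533,322)): print(at_z(p,*f(q),34 if q[0]<100 else 12).round(1))
```

```text
top hub [ 548.1 -126.2   46. ] dot [557.7 -94.1  46. ]
[687.7 149.7  34. ]
[579.8 179.7  34. ]
[ 584.9 -194.    12. ]
[ 480.9 -162.9   12. ]
scene hub [ 550.5 -127.2   50. ] dot [558.  -93.3  46. ]
```

```bash
python3 -m crank '[{"offset":[0.024,0.031,0],"spin":0},{"offset":[0.049,0.062,0],"spin":0},{"offset":[0.073,0.093,0],"spin":0},{"offset":[0.098,0.124,0],"spin":0},{"offset":[0.122,0.155,0],"spin":0},{"offset":[0.147,0.186,0],"spin":0},{"offset":[0.171,0.217,0],"spin":0},{"offset":[0.196,0.248,0],"spin":0}]' 0 20
```

```text
clock: 2.22
eef_pos: [420.5, -252.7, 205.7]
eef_rot: [3.141, -0.0, 0.419]
wrist_force: [1.2, 0.0, 0.9]
finger_gap: 44.1
```

```bash
python3 -m crank '[{"offset":[0.020,0.026,-0.02],"spin":0},{"offset":[0.040,0.052,-0.04],"spin":0},{"offset":[0.060,0.079,-0.06],"spin":0},{"offset":[0.080,0.105,-0.08],"spin":0},{"offset":[0.096,0.126,-0.10],"spin":0},{"offset":[0.096,0.126,-0.125],"spin":0},{"offset":[0.096,0.126,-0.14],"spin":0},{"offset":[0.096,0.126,-0.146],"spin":0}]' 0 20
```

```text
clock: 2.88
eef_pos: [515.6, -125.9, 57.3]
eef_rot: [-3.14, 0.002, 0.42]
wrist_force: [-0.7, -0.5, -0.7]
finger_gap: 0.6
```

Now approach the flat top slowly, to see the contact force.

```bash
python3 -m crank '[{"offset":[0.001,-0.001,-0.003],"spin":0},{"offset":[0.001,-0.001,-0.006],"spin":0},{"offset":[0.001,-0.001,-0.008],"spin":0},{"offset":[0.001,-0.001,-0.010],"spin":0},{"offset":[0.001,-0.001,-0.011],"spin":0},{"offset":[0.001,-0.001,-0.012],"spin":0},{"offset":[0.001,-0.001,-0.012],"spin":0},{"offset":[0.001,-0.001,-0.012],"spin":0}]' 0 20
```

```text
clock: 3.55
eef_pos: [516.8, -127.2, 46.2]
eef_rot: [-3.14, 0.002, 0.419]
wrist_force: [-3.4, -0.0, 6.8]
finger_gap: 0.3
```

```bash
python3 -m crank '[{"offset":[0.0006,-0.0064,-0.003],"spin":0},{"offset":[0.0025,-0.0126,-0.003],"spin":0},{"offset":[0.0056,-0.0183,-0.003],"spin":0},{"offset":[0.0097,-0.0233,-0.003],"spin":0},{"offset":[0.0147,-0.0274,-0.003],"spin":0},{"offset":[0.0204,-0.0305,-0.003],"spin":0},{"offset":[0.0266,-0.0324,-0.003],"spin":0},{"offset":[0.033,-0.033,-0.003],"spin":0}]' 0 20
cat > look.py <<'E'
from h import *
import sys
C=np.array([549.5,-126.7])
def unroll(c,z=46,s=4,R=62):
    p=manip.camera(c);n=int(2*R*s)
    out=np.zeros((n,n,3),np.uint8);X,Y=np.meshgrid(np.arange(n),np.arange(n))
    # rectified view: up=+x, left=+y
    mx=np.zeros((n,n),np.float32);my=mx.copy()
    for i in range(n):
        for j in range(n):
            mx[i,j],my[i,j]=proj(p,[C[0]+R-i/s,C[1]+R-j/s,z])
    return cv2.remap(p["pixels"],mx,my,cv2.INTER_CUBIC)[:,:,::-1]
im=np.hstack([unroll("top"),unroll("scene")]);cv2.imwrite("pics/"+sys.argv[1],im);print(im.shape)
print(manip.read_state()["eef_pos"])
E
python3 look.py q1.png
```

```text
clock: 4.22
eef_pos: [551.3, -161.0, 46.0]
eef_rot: [3.14, -0.001, 0.419]
wrist_force: [-4.8, 1.5, 22.3]
finger_gap: -0.0
(496, 992, 3)
[ 552.20679619 -161.02328135   46.07669819]
```

View pics/q1.png

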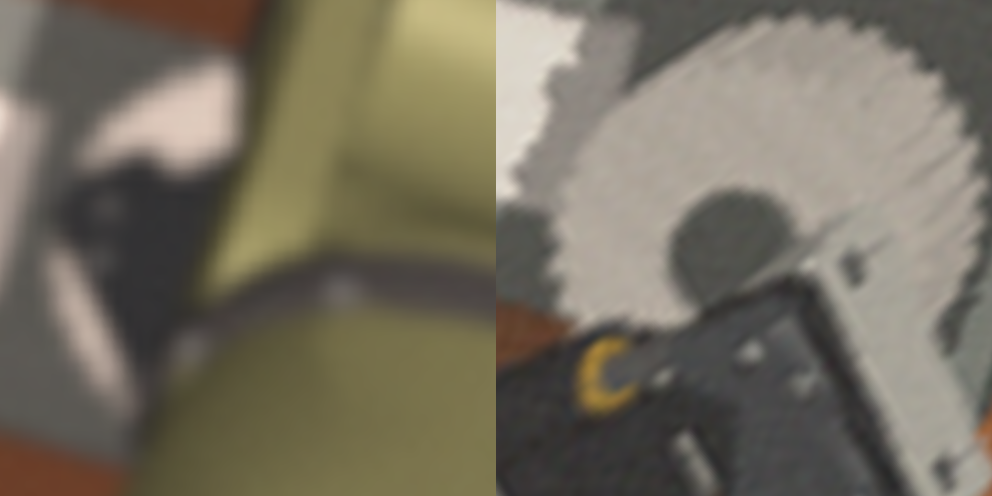

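Left half (top camera) is mostly hidden by the arm. In the scene half, the dot is gone from its old place (upper left, 73.7°) and is behind the gripper, so the ring is turning. Continuing.

```bash
python3 -m crank '[{"offset":[0.0037,0.0019,-0.003],"spin":0},{"offset":[0.0099,0.0038,-0.003],"spin":0},{"offset":[0.0156,0.0069,-0.003],"spin":0},{"offset":[0.0206,0.011,-0.003],"spin":0},{"offset":[0.0247,0.016,-0.003],"spin":0},{"offset":[0.0278,0.0217,-0.003],"spin":0},{"offset":[0.0297,0.0279,-0.003],"spin":0},{"offset":[0.0303,0.0343,-0.003],"spin":0}]' 0 20
```

```text
clock: 4.98
eef_pos: [584.7, -127.8, 46.1]
eef_rot: [3.134, -0.007, 0.419]
wrist_force: [-0.0, -4.2, 18.1]
finger_gap: 0.4
```

```bash
python3 -m crank '[{"offset":[-0.0028,0.0075,-0.003],"spin":0},{"offset":[-0.0047,0.0137,-0.003],"spin":0},{"offset":[-0.0078,0.0194,-0.003],"spin":0},{"offset":[-0.0119,0.0244,-0.003],"spin":0},{"offset":[-0.0169,0.0285,-0.003],"spin":0},{"offset":[-0.0226,0.0316,-0.003],"spin":0},{"offset":[-0.0288,0.0335,-0.003],"spin":0},{"offset":[-0.0352,0.0341,-0.003],"spin":0}]' 0 20
```

```text
clock: 5.65
eef_pos: [552.0, -94.1, 46.1]
eef_rot: [3.129, -0.013, 0.42]
wrist_force: [5.9, -0.9, 15.7]
finger_gap: 0.3
```

```bash
cat > dot.py <<'E'
from h import *
C=np.array([549.5,-126.7]);p=manip.camera("scene");g=cv2.cvtColor(p["pixels"],cv2.COLOR_RGB2GRAY)
a=np.arange(-180,180,5)
u=np.array([[proj(p,[C[0]+r*np.cos(t),C[1]+r*np.sin(t),46]) for t in np.radians(a)] for r in(22,33,42)],np.float32)
v=cv2.remap(g,u[...,0],u[...,1],cv2.INTER_LINEAR)
print("angle: in/dot/out");print(' '.join(f"{k}:{x[0]}/{x[1]}/{x[2]}" for k,x in zip(a,v.T)))
E
python3 dot.py
```

```text
angle: in/dot/out
-180:239/240/241 -175:240/241/242 -170:242/240/240 -165:241/240/242 -160:241/241/242 -155:240/241/244 -150:240/242/243 -145:240/243/244 -140:241/242/244 -135:241/242/243 -130:242/242/245 -125:242/242/243 -120:242/242/243 -115:242/238/240 -110:242/185/241 -105:242/63/243 -100:243/58/239 -95:243/97/243 -90:242/199/238 -85:243/241/241 -80:243/242/240 -75:242/242/237 -70:242/242/242 -65:242/242/238 -60:242/243/231 -55:241/240/197 -50:239/214/172 -45:228/172/170 -40:195/170/175 -35:170/168/170 -30:172/169/168 -25:175/172/169 -20:185/171/223 -15:178/171/228 -10:169/170/177 -5:170/172/171 0:171/172/169 5:170/168/170 10:168/167/167 15:168/170/167 20:167/170/168 25:167/168/167 30:167/169/167 35:168/167/169 40:168/166/169 45:169/165/170 50:170/166/169 55:170/167/166 60:168/171/166 65:168/170/165 70:169/168/165 75:167/166/159 80:166/166/138 85:165/164/162 90:165/164/158 95:163/164/165 100:166/166/163 105:158/166/165 110:160/168/164 115:156/168/164 120:155/166/163 125:157/165/164 130:155/167/165 135:152/169/164 140:154/168/165 145:162/169/168 150:204/181/168 155:232/232/223 160:239/239/241 165:240/240/240 170:240/240/242 175:239/239/239
```

Scene camera profile: the dot now sits at −101°, so the ring has turned ~185° anticlockwise, with some slip. Continuing with a slightly firmer press.

```bash
python3 -m crank '[{"offset":[-0.0089,-0.0002,-0.004],"spin":0},{"offset":[-0.0151,-0.0021,-0.004],"spin":0},{"offset":[-0.0208,-0.0052,-0.004],"spin":0},{"offset":[-0.0258,-0.0093,-0.004],"spin":0},{"offset":[-0.0299,-0.0143,-0.004],"spin":0},{"offset":[-0.033,-0.02,-0.004],"spin":0},{"offset":[-0.0349,-0.0262,-0.004],"spin":0},{"offset":[-0.0355,-0.0326,-0.004],"spin":0}]' 0 20; python3 dot.py | tail -1 | tr ' ' '\n' | awk -F'[:/]' '$3<140 && $2>200'
```

```text
clock: 6.37
eef_pos: [518.4, -127.2, 46.0]
eef_rot: [3.125, -0.02, 0.42]
wrist_force: [1.5, 5.8, 29.9]
finger_gap: 0.5
```

```bash
python3 dot.py | tail -1 | tr ' ' '\n' | awk -F'[:/]' '$3<110 && $2>150'; python3 -m crank '[{"offset":[-0.0013,-0.0059,-0.004],"spin":0},{"offset":[0.0006,-0.0121,-0.004],"spin":0},{"offset":[0.0037,-0.0178,-0.004],"spin":0},{"offset":[0.0078,-0.0228,-0.004],"spin":0},{"offset":[0.0128,-0.0269,-0.004],"spin":0},{"offset":[0.0185,-0.03,-0.004],"spin":0},{"offset":[0.0247,-0.0319,-0.004],"spin":0},{"offset":[0.0311,-0.0325,-0.004],"spin":0}]' 0 20;  python3 dot.py | tail -1 | tr ' ' '\n' | awk -F'[:/]' '$3<110 && $2>150'
```

```text
-40:169/58/168
-35:171/49/167
-30:170/58/165
clock: 7.13
eef_pos: [551.9, -161.7, 45.9]
eef_rot: [3.119, -0.024, 0.419]
wrist_force: [-5.2, 1.6, 31.4]
finger_gap: 0.2
20:170/58/168
25:171/44/170
30:170/61/169
145:156/90/83
150:151/72/87
```

```bash
python3 -m crank '[{"offset":[0.0037,0.0026,-0.004],"spin":0},{"offset":[0.0099,0.0045,-0.004],"spin":0},{"offset":[0.0156,0.0076,-0.004],"spin":0},{"offset":[0.0206,0.0117,-0.004],"spin":0},{"offset":[0.0247,0.0167,-0.004],"spin":0},{"offset":[0.0278,0.0224,-0.004],"spin":0},{"offset":[0.0297,0.0286,-0.004],"spin":0},{"offset":[0.0303,0.035,-0.004],"spin":0}]' 0 20;  python3 dot.py | tail -1 | tr ' ' '\n' | awk -F'[:/]' '$3<110 && $2>150'
```

```text
clock: 7.85
eef_pos: [586.2, -128.1, 46.0]
eef_rot: [3.112, -0.031, 0.419]
wrist_force: [-0.2, -5.7, 24.0]
finger_gap: 0.3
-180:156/66/54
25:166/104/158
30:165/104/150
50:162/80/103
```

```bash
python3 -m crank '[{"offset":[-0.0028,0.0075,-0.004],"spin":0},{"offset":[-0.0047,0.0137,-0.004],"spin":0},{"offset":[-0.0078,0.0194,-0.004],"spin":0},{"offset":[-0.0119,0.0244,-0.004],"spin":0},{"offset":[-0.0169,0.0285,-0.004],"spin":0},{"offset":[-0.0226,0.0316,-0.004],"spin":0},{"offset":[-0.0288,0.0335,-0.004],"spin":0},{"offset":[-0.0352,0.0341,-0.004],"spin":0}]' 0 20;  python3 dot.py | tail -1 | tr ' ' '\n' | awk -F'[:/]' '$3<110 && $2>150'
```

```text
clock: 8.57
eef_pos: [554.4, -93.5, 46.1]
eef_rot: [3.106, -0.039, 0.42]
wrist_force: [5.4, -0.9, 22.7]
finger_gap: 0.2
150:236/66/156
155:238/71/223
```

```bash
python3 -m crank '[{"offset":[-0.0089,-0.0002,-0.004],"spin":0},{"offset":[-0.0151,-0.0021,-0.004],"spin":0},{"offset":[-0.0208,-0.0052,-0.004],"spin":0},{"offset":[-0.0258,-0.0093,-0.004],"spin":0},{"offset":[-0.0299,-0.0143,-0.004],"spin":0},{"offset":[-0.033,-0.02,-0.004],"spin":0},{"offset":[-0.0349,-0.0262,-0.004],"spin":0},{"offset":[-0.0355,-0.0326,-0.004],"spin":0}]' 0 20; python3 dot.py | tail -1 | tr ' ' '\n' | awk -F'[:/]' '$3<110 && $2>150'
```

```text
clock: 9.28
eef_pos: [520.9, -126.7, 46.0]
eef_rot: [3.101, -0.046, 0.421]
wrist_force: [0.5, 5.4, 28.3]
finger_gap: 0.5
-145:172/65/168
-140:173/44/176
-135:172/48/219
-130:173/97/236
```

```bash
python3 -m crank '[{"offset":[-0.0038,-0.0064,-0.004],"spin":0},{"offset":[-0.0019,-0.0126,-0.004],"spin":0},{"offset":[0.0012,-0.0183,-0.004],"spin":0},{"offset":[0.0053,-0.0233,-0.004],"spin":0},{"offset":[0.0103,-0.0274,-0.004],"spin":0},{"offset":[0.016,-0.0305,-0.004],"spin":0},{"offset":[0.0222,-0.0324,-0.004],"spin":0},{"offset":[0.0286,-0.033,-0.004],"spin":0}]' 0 20;  python3 dot.py | tail -1 | tr ' ' '\n' | awk -F'[:/]' '$3<110 && $2>150'
```

```text
clock: 10.0
eef_pos: [552.1, -162.0, 46.0]
eef_rot: [3.096, -0.051, 0.42]
wrist_force: [-4.5, 1.6, 29.5]
finger_gap: 0.6
-70:167/62/170
-65:171/76/168
150:159/109/71
```

```bash
python3 -m crank '[{"offset":[0.0037,0.0026,-0.004],"spin":0},{"offset":[0.0099,0.0045,-0.004],"spin":0},{"offset":[0.0156,0.0076,-0.004],"spin":0},{"offset":[0.0206,0.0117,-0.004],"spin":0},{"offset":[0.0247,0.0167,-0.004],"spin":0},{"offset":[0.0278,0.0224,-0.004],"spin":0},{"offset":[0.0297,0.0286,-0.004],"spin":0},{"offset":[0.0303,0.035,-0.004],"spin":0}]' 0 20;  python3 dot.py | tail -1 | tr ' ' '\n' | awk -F'[:/]' '$3<110 && $2>150'
```

```text
clock: 10.72
eef_pos: [586.6, -128.4, 46.2]
eef_rot: [3.088, -0.058, 0.421]
wrist_force: [1.4, -4.9, 22.9]
finger_gap: 0.4
60:166/102/114
65:166/64/77
70:154/60/61
165:155/54/71
170:162/70/58
175:167/109/56
```

```bash
python3 -m crank '[{"offset":[-0.0028,0.0075,-0.004],"spin":0},{"offset":[-0.0047,0.0137,-0.004],"spin":0},{"offset":[-0.0078,0.0194,-0.004],"spin":0},{"offset":[-0.0119,0.0244,-0.004],"spin":0},{"offset":[-0.0169,0.0285,-0.004],"spin":0},{"offset":[-0.0226,0.0316,-0.004],"spin":0},{"offset":[-0.0288,0.0335,-0.004],"spin":0},{"offset":[-0.0352,0.0341,-0.004],"spin":0}]' 0 20;  python3 dot.py | tail -1 | tr ' ' '\n' | awk -F'[:/]' '$3<110 && $2>150'
```

```text
clock: 11.43
eef_pos: [554.8, -93.8, 46.2]
eef_rot: [3.082, -0.066, 0.422]
wrist_force: [5.4, -0.7, 22.6]
finger_gap: 0.3
70:170/103/161
75:171/102/141
```

```bash
python3 -m crank '[{"offset":[0,0,0.015],"spin":0},{"offset":[0,0,0.035],"spin":0},{"offset":[-0.02,0,0.05],"spin":0},{"offset":[-0.05,0,0.06],"spin":0},{"offset":[-0.08,0,0.06],"spin":0},{"offset":[-0.12,0,0.06],"spin":0},{"offset":[-0.15,0,0.06],"spin":0},{"offset":[-0.15,0,0.06],"spin":0}]' 0 20;  python3 dot.py | tail -1 | tr ' ' '\n' | awk -F'[:/]' '$3<110 && $2>150'; python3 meas.py b|grep pad
```

```text
clock: 12.15
eef_pos: [399.8, -93.4, 106.0]
eef_rot: [3.083, -0.065, 0.421]
wrist_force: [-0.4, -0.2, 0.9]
finger_gap: 0.1
80:241/62/237
85:240/78/234
top pad [  7   7  32  32 687] 305.8457059679767 202.48471615720524 [600.2  55.8  52. ] 54
scene pad [  6   6  48  37 954] 319.395178197065 195.4979035639413 [604.4  51.2  52. ] 52
```

View pics/bscene.png

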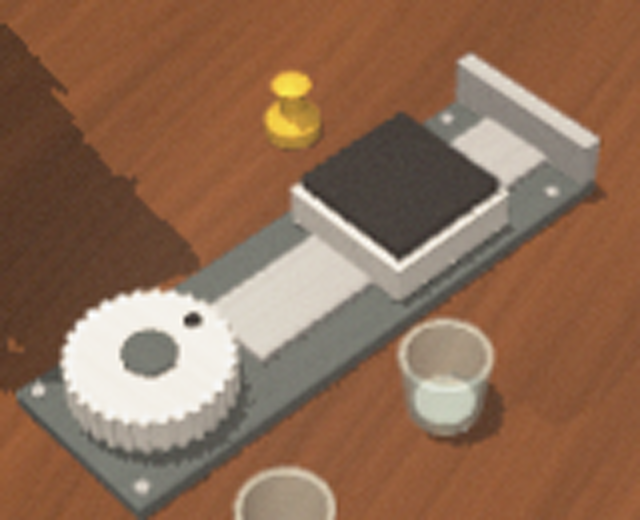

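The dot is at about 81° (crop 193,320), so the ring reads ~728°, or 2.02 turns, well inside tolerance. The carriage is unmoved. Next, hover over the gap between ring and carriage with the fingers squared to the face.

```bash
python3 -m crank '[{"offset":[0.025,0.008,0],"spin":7},{"offset":[0.05,0.016,0],"spin":14},{"offset":[0.075,0.024,0],"spin":21},{"offset":[0.1,0.032,0],"spin":28},{"offset":[0.125,0.04,0],"spin":35},{"offset":[0.15,0.048,0],"spin":42},{"offset":[0.176,0.058,0],"spin":49},{"offset":[0.176,0.058,0],"spin":49.6}]' 0 20; python3 meas.py c|grep pad
```

```text
clock: 13.17
eef_pos: [583.7, -34.3, 105.2]
eef_rot: [3.082, -0.066, 1.297]
wrist_force: [-0.4, 0.1, 0.3]
finger_gap: 0.6
top pad [  8   8  31  31 669] 306.50373692077727 202.69058295964126 [599.6  53.9  52. ] 36
scene pad [  7   6  47  36 926] 319.65550755939523 195.7548596112311 [605.3  50.7  52. ] 48
```

```bash
python3 -c "
from cell import manip;s=manip.read_state();print(s['eef_pos'],s['eef_rot'],s['qd'])"; python3 look.py hov.png
```

```text
[579.9079033  -36.03173715 106.09375012] [ 3.08303962 -0.06536285  1.28602046] [ 4.65230593e-05 -2.91332808e-03 -3.53412352e-03  1.21434642e-03
  7.42904084e-05 -6.57087291e-03]
(496, 992, 3)
[580.12954175 -35.98920033 106.33362582]
```

```bash
python3 -m crank '[{"offset":[0,0,-0.012],"spin":0},{"offset":[0,0,-0.024],"spin":0},{"offset":[0,0,-0.036],"spin":0},{"offset":[0,0,-0.048],"spin":0},{"offset":[0,0,-0.060],"spin":0},{"offset":[0,0,-0.070],"spin":0},{"offset":[0,0,-0.078],"spin":0},{"offset":[0,0,-0.078],"spin":0}]' 0 20
```

```text
clock: 14.23
eef_pos: [579.3, -35.9, 26.2]
eef_rot: [3.085, -0.065, 1.286]
wrist_force: [0.0, 1.4, -0.1]
finger_gap: 0.3
```

```bash
python3 -m crank '[{"offset":[0.002,0.0067,0],"spin":0},{"offset":[0.0039,0.0134,0],"spin":0},{"offset":[0.0058,0.0201,0],"spin":0},{"offset":[0.0078,0.0268,0],"spin":0},{"offset":[0.0098,0.0336,0],"spin":0},{"offset":[0.0118,0.0403,0],"spin":0},{"offset":[0.0138,0.047,0],"spin":0},{"offset":[0.0158,0.0537,0],"spin":0}]' 0 20
```

```text
clock: 14.9
eef_pos: [595.3, 18.3, 26.5]
eef_rot: [3.085, -0.065, 1.286]
wrist_force: [-1.8, -3.8, 2.7]
finger_gap: 0.6
```

```bash
python3 -m crank '[{"offset":[0.0012,0.0042,0],"spin":0},{"offset":[0.0025,0.0084,0],"spin":0},{"offset":[0.0037,0.0126,0],"spin":0},{"offset":[0.005,0.0168,0],"spin":0},{"offset":[0.0062,0.021,0],"spin":0},{"offset":[0.0074,0.0252,0],"spin":0},{"offset":[0.0087,0.0294,0],"spin":0},{"offset":[0.0099,0.0336,0],"spin":0}]' 0 20
```

```text
clock: 15.57
eef_pos: [605.3, 52.2, 26.5]
eef_rot: [3.085, -0.065, 1.286]
wrist_force: [-2.3, -3.8, 2.2]
finger_gap: 0.5
```

```bash
python3 -m crank '[{"offset":[0.0003,0.001,0],"spin":0},{"offset":[0.0006,0.002,0],"spin":0},{"offset":[0.0009,0.003,0],"spin":0},{"offset":[0.0011,0.0038,0],"spin":0},{"offset":[0.0014,0.0048,0],"spin":0},{"offset":[0.0017,0.0058,0],"spin":0},{"offset":[0.0017,0.0058,0],"spin":0},{"offset":[0.0017,0.0058,0],"spin":0}]' 0 20
```

```text
clock: 16.23
eef_pos: [606.2, 55.7, 26.5]
eef_rot: [3.086, -0.061, 1.286]
wrist_force: [-9.4, -20.3, 8.8]
finger_gap: 0.4
```

The force rose to 22 N at the expected end-stop position. Back off, lift and check.

```bash
python3 -m crank '[{"offset":[-0.004,-0.0134,0],"spin":0},{"offset":[-0.0085,-0.0288,0],"spin":0},{"offset":[-0.0113,-0.0384,0.01],"spin":0},{"offset":[-0.0113,-0.0384,0.035],"spin":0},{"offset":[-0.0113,-0.0384,0.065],"spin":0},{"offset":[-0.0113,-0.0384,0.095],"spin":0},{"offset":[-0.035,-0.0384,0.11],"spin":0},{"offset":[-0.07,-0.0384,0.11],"spin":0}]' 0 20
```

```text
clock: 16.9
eef_pos: [538.4, 17.3, 140.6]
eef_rot: [3.08, -0.063, 1.286]
wrist_force: [-0.0, -1.1, 0.0]
finger_gap: 0.6
```

```bash
python3 -m crank '[{"offset":[-0.03,-0.02,0.01],"spin":0},{"offset":[-0.06,-0.04,0.02],"spin":0},{"offset":[-0.09,-0.06,0.03],"spin":0},{"offset":[-0.12,-0.08,0.04],"spin":0},{"offset":[-0.14,-0.10,0.04],"spin":0},{"offset":[-0.15,-0.12,0.04],"spin":0},{"offset":[-0.15,-0.12,0.04],"spin":0},{"offset":[-0.15,-0.12,0.04],"spin":0}]' 0 20; python3 dot.py | tail -1 | tr ' ' '\n' | awk -F'[:/]' '$3<110 && $2>150'; sed -i 's/283,180,330,225/268,175,322,222/;s/290,172,352,222/310,160,366,205/' meas.py; python3 meas.py d|grep pad
python3 - <<'E'
from h import *
p=manip.camera("scene")
for n in["jar_a","shaper","paddle","tweezers","timer"]: print(n,[(np.round(d["location"]),round(d["conf"],2)) for d in manip.search_frame(p,n)][:2])
E
```

```text
clock: 17.57
eef_pos: [388.4, -103.1, 181.4]
eef_rot: [3.078, -0.064, 1.284]
wrist_force: [0.3, 1.7, 0.1]
finger_gap: 0.1
80:241/62/237
85:239/79/234
top pad [  3   7  32  31 685] 286.54014598540147 197.12408759124088 [616.2 110.3  52. ] 54
scene pad [  3   8  48  34 882] 336.2471655328798 184.13378684807256 [620.3 105.   52. ] 51
jar_a [(array([686., -42.,  30.]), 0.91), (array([ 666., -171.,   33.]), 0.59)]
shaper [(array([503., 103.,  14.]), 0.52)]
paddle [(array([629.,  92.,  49.]), 0.22)]
tweezers [(array([ 517., -366.,    9.]), 0.74), (array([504., 100.,  13.]), 0.37)]
timer [(array([740., 313.,  26.]), 0.93)]
```

View pics/dscene.png

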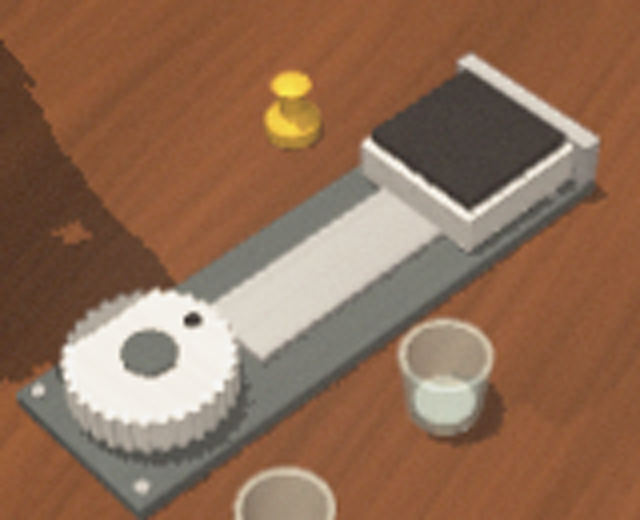

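The scene view shows the carriage tight against the stop bar (crop 580,140), the dot still at 81° (193,320), and the shaper and jars unmoved.

```bash
python3 -c "
from cell import manip;print(manip.sign_off())"
```

```text
the job is handed in; nothing more can be done
None
```

The ring is loosened by about two turns, the carriage is home against the end stop, and the job is handed in at about 18 s on the clock.

- **Ring:** I pressed the shut fingertips on its flat top with about 15–31 N and circled anticlockwise. By tracking the black dot, the ring turned about 728° (2.02 turns), and the dot was at the same angle after the push. The finger slipped by roughly a quarter along the way. The dot was hidden at a few intermediate steps, so the turn count there rests on steady progress between sightings.
- **Carriage:** I pushed it only after the ring was done. Force held near 4–5 N, then rose to about 24 N where I expected the stop. Both cameras show about 56–57 mm of travel, and no gap is visible at the bar.
- **Bystanders:** The jars, shaper, tweezers and timer were found within about 4 mm of where they started, which is the detector's accuracy. In the last check the detector did not find the paddle, giving only a weak false hit on the carriage. The arm never came within about 25 cm of it, so I take that as a miss, but I did not confirm it.
- **Tool tilt:** The tool picked up about 5° of tilt while pressing on the ring. This did no visible harm.

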